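Stack the hub parts on their spindles

ROBOT

A 6-joint arm with a two-finger parallel gripper is mounted at the origin on the work surface. World frame = base frame: x ahead of the robot, y to its left, z up, the work surface at z = 0. Lengths are in m, angles in rad, forces in N, time in s.
With the tool pointing down it reaches from about 0.225 to 0.875 m from the base axis. Payload 3.4 kg.
Tool frame: the origin (TCP) lies between the finger pads; the fingertips stand 11 mm ahead of it and the grasp point (between the pads) lies 8 mm behind it; z points along the fingers, y is the line along which they close (so a half turn about z gives the same grasp; the last joint's range is limited). The gripper opens to 85 mm and grips with 20 to 120 N. Pads are 22 mm wide; open, the fingers measure 114 mm over their backs; the gripper's body (76 mm by 85 mm) begins 54 mm behind the grasp point. The pads swing forward as they close: fully open they stand 13 mm farther back than shut.
Start: joints at [-1.261, 0.276, 1.505, -0, 1.361, -0.121], TCP at [0.24, -0.522, 0.242] pointing down, gripper open.
Joint ranges: [-2.89, 2.89], [-0.75, 2.08], [0.22, 2.7], [-1.18, 4.32], [0.11, 2.71], [-2.7, 2.7]. Speed limits (rad/s): [2.57, 2.57, 3.14, 3.14, 3.14, 3.14].

INTERFACE

Orientations are given as a unit quaternion [w, x, y, z].
In Python, from rig import sensors, eyes, manip gives the robot as it stands.
- The arm moves only by the tool drive_tool, never from a script. Its argument "deltas" is a list of rows, each an object with "linear": the shift along the world's x, y, z in mm, a list of three; "twist": the turn about the world's z in degrees; "claw": the opening, from 0 (shut) to 1 (fully open). In form: [{"linear": [tx, ty, tz], "twist": twist, "claw": claw}, ...]. A call has 1 to 12 rows; each row is the pose to reach, as a shift and turn from the pose commanded when the call began; what a row does not reach only later rows make up. A row lasts 1/12 s, in which the tool goes at most 41.7 mm and 7.16 degrees, less where a joint would pass 70% of its speed; a pose out of reach is approached as far as the arm can. A call with a gripper value outside its range is refused whole. The fingers move at their own pace and stop on an object; "squeeze" is the grip in N (left out, the last holds). Time passes only in rows, so rows that repeat a pose let the fingers close. It gives the time, the measured TCP pose, the force, the opening and the grip force at its end, in the units of the state.
- sensors.get_state(): the state, without advancing time (a new reading comes with each control period).
- eyes.get_image(name): name is "side" or "top"; returns the picture (480x640x3 uint8, red, green, blue); there is no depth.
- eyes.camera_model(name): a dict with "intrinsics" (3x3 intrinsics, pixels), "R" (3x3) and "t" (3): a world point X has camera coordinates R X + t. Camera axes: x right, y down, z forward; pixel columns grow to the right and rows downward; lengths in m; the calibration is good to about 2 mm. A picture is of the moment at which its call begins. camera_model takes no time and is no camera call.
- manip.sign_off(): hands the job in; it is judged then, once.
The state is a dict: "clock": time; "qpos": joint angles; "qd": joint speeds; "effort": joint torques, N m; "position": TCP position; "ee_rot": TCP orientation; "contact_force": force on the tool from outside, world axes, zero at the start; "moment": the same for the moment, N m; "width": finger opening in m; "gripper_force": force on a finger pad.
Only numpy, scipy, OpenCV 4.12 (cv2) and the standard library are available. Lean on these libraries where they do the work, as an engineer would, in place of code of your own. Each camera call takes 0.05 s, during which the arm holds its last target. There are 200 camera calls.

TASK

Stack the four loose parts on the two upright spindles: on the spindle with the square foot first the sprocket, boss upward, and on it the plain sleeve; on the spindle with the round foot first the bearing and on it the hexagonal nut. Lower each part over its spindle until it rests fully down, do not drop it, and let go. Leave the steel cup, the small carton and the round tin standing where they are.

Things in the scene. Friction and masses are not known exactly. Their poses are not given: they have to be found in the camera images.
- square_stand: Fixed stand on the bench: dark square foot 90 x 90 mm, 10 mm thick, with one upright bright spindle in its middle, 18 mm in diameter, its top (tapered over the last 8 mm) 74 mm above the bench. Origin: centre of the foot's underside, on the bench; z up, along the spindle; x and y along the foot's edges.
- round_stand: Fixed stand on the bench: dark round foot 90 mm in diameter, 10 mm thick, with one upright bright spindle in its middle, 18 mm in diameter, its top (tapered over the last 8 mm) 60 mm above the bench. Origin: centre of the foot's underside, on the bench; z up, along the spindle.
- sprocket: Loose steel sprocket, about 0.55 kg, lying with its boss up: toothed disc 100 mm across and 8 mm thick, and on it a round boss 44 mm in diameter that rises to 30 mm above the underside; through bore 28 mm. Grip it by the boss. Origin: centre of the underside; z up, along the bore.
- sleeve: Loose plain steel sleeve (tube), about 0.16 kg, standing on end: 38 mm outside diameter, 28 mm bore, 40 mm high. Origin: centre of the underside; z up, along the bore.
- bearing: Loose steel ball bearing, about 0.24 kg, lying flat: 58 mm outside diameter, 28 mm bore, 20 mm high, with a dark seal between its rings. Origin: centre of the underside; z up, along the bore.
- nut: Loose big steel hexagonal nut, about 0.22 kg, lying flat: 46 mm across the flats, 28 mm bore without thread (slides freely over a spindle), 24 mm high. Origin: centre of the underside; z up, along the bore; the x axis is square to one pair of flats, the others follow every 60 degrees.
- steel_cup: Bystander: open steel cup, empty, 66 mm across the rim, 68 mm high, standing loose on the bench. Origin: centre of the underside.
- carton: Bystander: small brown cardboard carton with a red band, 70 x 50 mm and 45 mm high, loose on the bench. Origin: centre of the underside; x along the 70 mm side.
- tin: Bystander: closed round green tin of grease, 70 mm across, 38 mm high, loose on the bench. Origin: centre of the underside.
Not all that is in view belongs to the job. What is shaped like the nut but blue is not meant. What is shaped like the bearing but blue is not meant.

How it is judged:
At the end, for the whole second after the job is handed in: Sprocket on the square foot with the sleeve on top of it, bearing on the round foot with the nut on top of it: each upright (within 0.1 rad), within 9 mm of its spindle's axis, at its resting height (undersides 10, 40, 10 and 30 mm above the stand's underside) within 3 mm, and at rest (horizontal distance between each of sprocket, sleeve and square_stand below 0.009 m and z of sprocket in the frame of square_stand between 0.007 and 0.013 m and angle between each of sprocket, sleeve, bearing, nut's own z axis and vertical below 0.1 rad and linear speed of each of sprocket, sleeve, bearing, nut below 0.02 m/s and z of sleeve in the frame of square_stand between 0.037 and 0.043 m and horizontal distance between each of bearing, nut and round_stand below 0.009 m and z of bearing in the frame of round_stand between 0.007 and 0.013 m and z of nut in the frame of round_stand between 0.027 and 0.033 m); the robot touches nothing.
It fails at once if the steel cup, the carton or the tin is shifted more than 30 mm or tipped over (distance of any of steel_cup, carton, tin from where it was at the start of the episode above 0.03 m or angle between any of steel_cup, carton, tin's own z axis and vertical above 0.5 rad).
It fails at once if a part is dropped down its spindle (falls onto it faster than 0.6 m/s) ((horizontal distance between sprocket and square_stand below 0.03 m and height (world z) of sprocket below 0.09 m and linear speed of sprocket above 0.6 m/s) or (horizontal distance between sleeve and square_stand below 0.03 m and height (world z) of sleeve below 0.09 m and linear speed of sleeve above 0.6 m/s) or (horizontal distance between bearing and round_stand below 0.03 m and height (world z) of bearing below 0.09 m and linear speed of bearing above 0.6 m/s) or (horizontal distance between nut and round_stand below 0.03 m and height (world z) of nut below 0.09 m and linear speed of nut above 0.6 m/s)).
It also fails if it takes over 112 s, if anything falls off the work surface, if the arm or the gripper's body presses on something with over 40 N, if the wrist force passes 120 N, or if a joint passes its speed limit or range.

## Working session

There is one attempt and no reset: what is moved stays moved. The work goes in short steps, Python scripts to look and compute and a tool call to move; the robot and the scene stay as the last step left them, time stands still between calls to the robot, and variables do not carry over. Pictures are saved under pics/ and viewed, at most 14 in all, crops included, and the job is handed in when it is done.

Besides the shell and the picture viewer there is one more tool, called in YAML: its name, and indented under it one key for each argument. drive_tool: Moves the arm, as the interface text tells. Its arguments: {"type":"object","properties":{"deltas":{"type":"array","items":{"type":"object","properties":{"linear":{"type":"array","items":{"type":"number"}},"twist":{"type":"number"},"claw":{"type":"number"}}}},"squeeze":{"type":"number"}},"required":["deltas"]}

```bash
mkdir -p pics; python3 - <<'E'
from rig import sensors, eyes
import cv2
for n in("side","top"):
    im=eyes.get_image(n); cv2.imwrite(f"pics/{n}0.png",im[:,:,::-1])
    m=eyes.camera_model(n); print(n,m)
print(sensors.get_state())
E
```

```text
side {'intrinsics': array([[524.28761686,   0.        , 314.35953011],
       [  0.        , 524.28761686, 238.20722423],
       [  0.        ,   0.        ,   1.        ]]), 'R': array([[-0.91627127, -0.4005459 ,  0.00315231],
       [-0.30607152,  0.69503577, -0.65057321],
       [ 0.25839346, -0.59706638, -0.759437  ]]), 't': array([0.49753991, 0.21239462, 0.9299328 ])}
top {'intrinsics': array([[502.79160719,   0.        , 322.34696543],
       [  0.        , 502.79160719, 240.62065569],
       [  0.        ,   0.        ,   1.        ]]), 'R': array([[-0.03000808, -0.99954859,  0.00146154],
       [-0.99918339,  0.02995747, -0.02711267],
       [ 0.02705664, -0.00227395, -0.99963132]]), 't': array([0.01553431, 0.53493226, 1.10402288])}
{'clock': 0.1, 'qpos': array([-1.26099693e+00,  2.76559880e-01,  1.50599532e+00,  6.60665805e-07,
        1.36071833e+00, -1.20978123e-01]), 'qd': array([ 0.0003098 , -0.00117733, -0.00237648, -0.00086036, -0.00149854,
        0.00118123]), 'effort': array([ 1.33194422e-03, -4.17699659e+01, -2.46406263e+01, -2.22278959e-04,
        5.76761508e-03, -8.51068165e-06]), 'position': array([ 0.2399755 , -0.52203377,  0.24151463]), 'ee_rot': array([-8.36730705e-04,  9.76893050e-01,  2.13727077e-01, -7.89073678e-05]), 'contact_force': array([-0.75949299,  1.00121165, -0.4779869 ]), 'moment': array([-0.00859252, -0.02153245, -0.01121451]), 'gripper_force': 0.0, 'width': 0.08559534495102243}
```

View pics/side0.png

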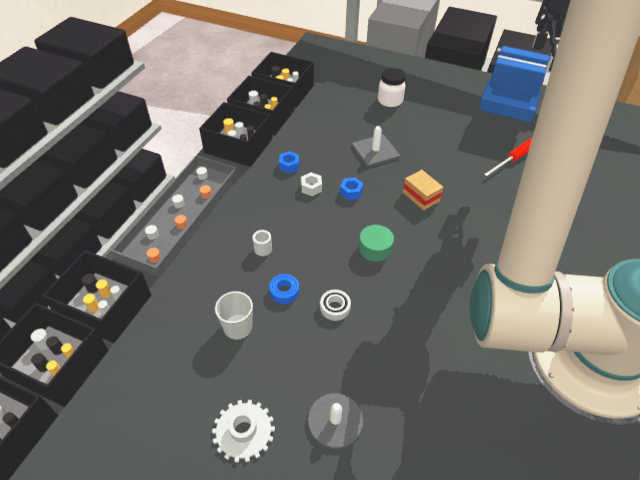

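View pics/top0.png

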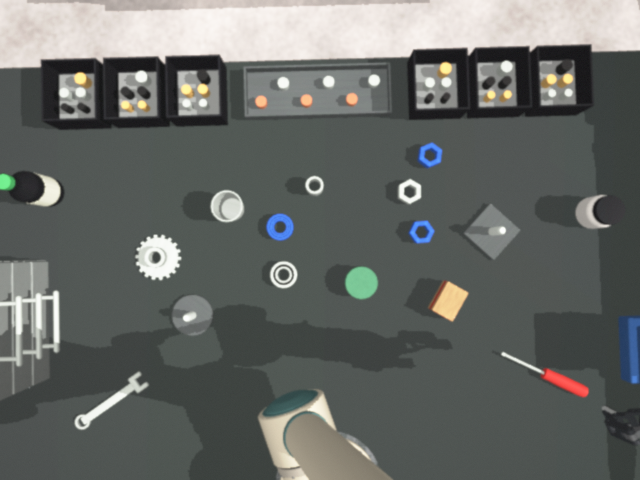

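The side view shows the sprocket (243,430), round stand (335,415), bearing (335,305), sleeve (262,243), nut (311,184) and square stand (375,150). In the top view they are at (158,257), (192,315), (284,275), (315,185), (410,191) and (491,231). I'll zoom in on both views to get centres.

```bash
python3 - <<'E'
import cv2,numpy as np
P={'top':[(158,257),(284,275),(315,185),(410,191),(192,315),(491,231)],'side':[(243,430),(335,305),(262,243),(311,184),(335,418),(375,145)]}
for n in P:
    im=cv2.imread(f'pics/{n}0.png'); im=cv2.copyMakeBorder(im,0,40,0,0,cv2.BORDER_CONSTANT); t=[]
    for u,v in P[n]:
        h=33
        c=cv2.resize(im[v-h:v+h,u-h:u+h],None,fx=4,fy=4,interpolation=cv2.INTER_CUBIC)
        for k in range(-30,31,10):
            x=(k+h)*4+2
            cv2.line(c,(x,0),(x,5 if k else 12),(0,255,255),1);cv2.line(c,(0,x),(5 if k else 12,x),(0,255,255),1)
        t.append(c)
    cv2.imwrite(f'pics/{n}z.png',np.vstack([np.hstack(t[:3]),np.hstack(t[3:])]))
E
```

```text
(no output)
```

View pics/topz.png

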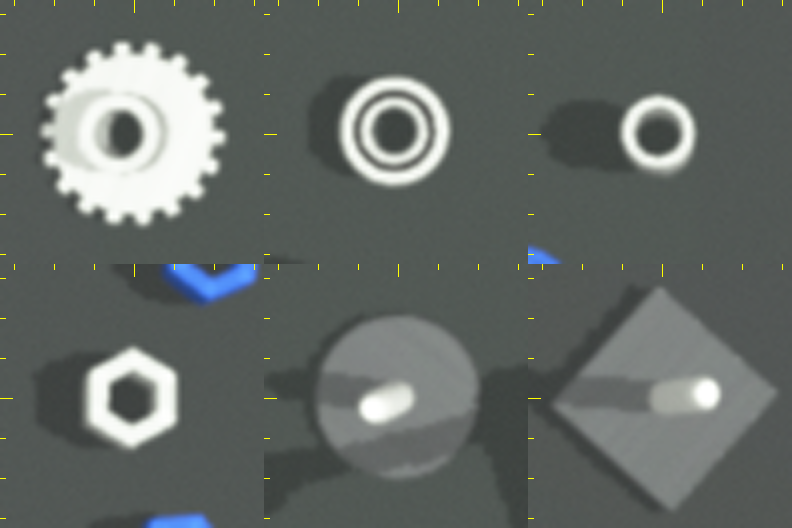

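View pics/sidez.png

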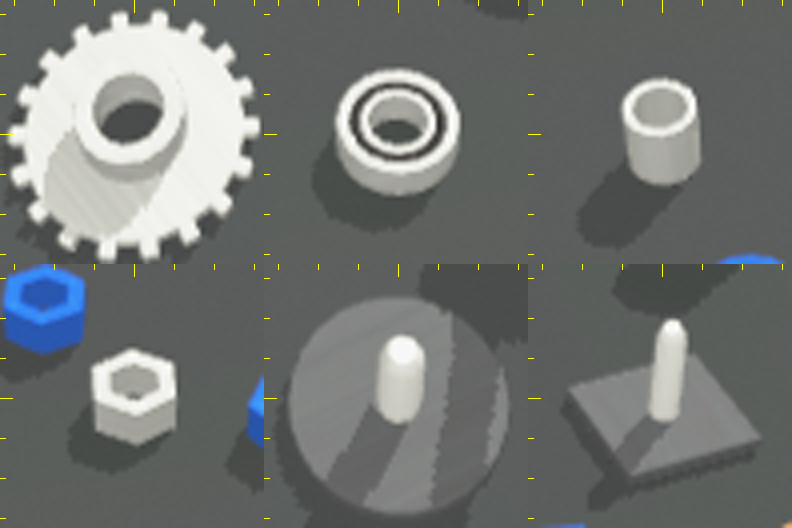

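```bash
cat > h.py <<'E'
import numpy as np
from rig import eyes
def ray(n,u,v):
    m=eyes.camera_model(n);R=np.array(m['R']);d=R.T@np.linalg.inv(m['intrinsics'])@[u,v,1]
    return -R.T@m['t'],d/np.linalg.norm(d)
def tri(p,q):
    A=0;b=0;L=[ray('top',*p),ray('side',*q)]
    for c,d in L:
        M=np.eye(3)-np.outer(d,d);A=A+M;b=b+M@c
    X=np.linalg.solve(A,b);return X,max(np.linalg.norm(np.cross(X-c,d)) for c,d in L)
def plane(n,u,v,z):
    c,d=ray(n,u,v);return c+d*(z-c[2])/d[2]
E
python3 - <<'E'
from h import *
names='sprocket bearing sleeve nut roundtip squaretip'.split()
C={'top':[(158,257),(284,275),(315,185),(410,191),(192,315),(491,231)],'side':[(243,430),(335,305),(262,243),(311,184),(335,418),(375,145)]}
T=[(119,132),(131,131),(130.5,132),(131,133),(111,144),(179,130)]
S=[(129.5,111),(133.5,124),(132.5,108),(134,117),(140,86),(143,62)]
Z=[.03,.02,.04,.024,.06,.074]
f=lambda c,p:(c[0]-33+(p[0]+.5)/4-.5,c[1]-33+(p[1]+.5)/4-.5)
for i,n in enumerate(names):
    a=f(C['top'][i],T[i]);b=f(C['side'][i],S[i]);X,e=tri(a,b)
    print(n,(X*1e3).round(1),'err',round(e*1e3,1),(plane('top',*a,Z[i])*1e3).round(1),(plane('side',*b,Z[i])*1e3).round(1))
print('roundfoot',plane('top',*f(C['top'][4],(133.5,133.5)),.01)*1e3)
print('sqfoot top', plane('top',*f(C['top'][5],(137,134)),.008)*1e3)
q=np.array([plane('side',*f(C['side'][5],(x-528,y-264)),.01) for x,y in[(568,389),(692,357),(761,437),(632,478)]])*1e3
print(q.mean(0))
n=[(131,347),(177,373),(177,420),(131,447),(86,423),(86,373)]
n=np.array([plane('top',*f(C['top'][3],(x,y-264)),.024) for x,y in n]);d=n-n.mean(0)
print('vertex angles',np.degrees(np.arctan2(d[:,1],d[:,0])).round(1)%60)
for k,(u,v) in dict(tin=(361,283),cup=(230,207),carton=(450,301),bluenutA=(421,232),bluenutB=(430,154),bluebr=(280,227)).items():print(k,plane('top',u,v,.035)*1e3)
E
```

```text
sprocket [509.6 364.2  26.1] err 1.4 [510.8 363.6  30. ] [507.1 364.9  30. ]
bearing [463.2  86.9  15.2] err 0.4 [463.8  86.7  20. ] [461.7  89.8  20. ]
sleeve [654.8  13.   37.4] err 0.9 [655.3  13.4  40. ] [652.7  14.7  40. ]
nut [ 636.9 -194.    23.6] err 0.9 [ 637.6 -193.7   24. ] [ 635.9 -193.9   24. ]
roundtip [379.9 289.6  57.8] err 0.8 [380.9 289.3  60. ] [378.9 290.2  60. ]
squaretip [ 544.4 -375.5   72.8] err 0.4 [ 544.  -375.2   74. ] [ 544.4 -373.9   74. ]
roundfoot [380.40369678 290.38448028  10.        ]
sqfoot top [ 544.89673407 -375.78495983    8.        ]
[ 542.11964181 -371.18790703   10.        ]
vertex angles [58.4 56.2  1.6 57.6 58.   0.1]
tin [440.79517995 -80.79351836  35.        ]
cup [612.93658458 196.59317752  35.        ]
carton [ 396.45602192 -270.72928562   35.        ]
bluenutA [ 546.61991087 -213.66736563   35.        ]
bluenutB [ 715.00291175 -239.1288066    35.        ]
bluebr [566.51019073  89.93806485  35.        ]
```

drive_tool:
  deltas:
    - {"linear": [36,120,0],"claw": 1}
    - {"linear": [48,160,0],"claw": 1}
    - {"linear": [60,200,0],"claw": 1}
    - {"linear": [72,240,0],"claw": 1}
    - {"linear": [84,280,0],"claw": 1}
    - {"linear": [96,320,0],"claw": 1}
    - {"linear": [108,360,0],"claw": 1}
    - {"linear": [120,400,0],"claw": 1}
    - {"linear": [132,440,0],"claw": 1}
    - {"linear": [140,460,0],"claw": 1}
    - {"linear": [140,460,0],"claw": 1}
    - {"linear": [140,460,0],"claw": 1}
  squeeze: 60

```text
$.deltas[0]: bad value
```

drive_tool:
  deltas:
    - {"linear": [140,460,0],"twist": 0,"claw": 1}
    - {"linear": [140,460,0],"twist": 0,"claw": 1}
    - {"linear": [140,460,0],"twist": 0,"claw": 1}
    - {"linear": [140,460,0],"twist": 0,"claw": 1}
    - {"linear": [140,460,0],"twist": 0,"claw": 1}
    - {"linear": [140,460,0],"twist": 0,"claw": 1}
    - {"linear": [140,460,0],"twist": 0,"claw": 1}
    - {"linear": [140,460,0],"twist": 0,"claw": 1}
    - {"linear": [140,460,0],"twist": 0,"claw": 1}
    - {"linear": [140,460,0],"twist": 0,"claw": 1}
    - {"linear": [140,460,0],"twist": 0,"claw": 1}
    - {"linear": [140,460,0],"twist": 0,"claw": 1}
  squeeze: 60

```text
clock: 1.1
position: [0.38, -0.0586, 0.2422]
ee_rot: [-0.001, 0.977, 0.215, 0.0]
contact_force: [-0.6, -0.9, -0.9]
width: 0.0856
gripper_force: 0.0
```

drive_tool:
  deltas:
    - {"linear": [129.5,426,0],"twist": 0,"claw": 1}
    - {"linear": [129.5,426,0],"twist": 0,"claw": 1}
    - {"linear": [129.5,426,0],"twist": 0,"claw": 1}
    - {"linear": [129.5,426,0],"twist": 0,"claw": 1}
    - {"linear": [129.5,426,0],"twist": 0,"claw": 1}
    - {"linear": [129.5,426,0],"twist": 0,"claw": 1}
    - {"linear": [129.5,426,0],"twist": 0,"claw": 1}
    - {"linear": [129.5,426,0],"twist": 0,"claw": 1}
    - {"linear": [129.5,426,0],"twist": 0,"claw": 1}
    - {"linear": [129.5,426,0],"twist": 0,"claw": 1}
    - {"linear": [129.5,426,0],"twist": 0,"claw": 1}
    - {"linear": [129.5,426,0],"twist": 0,"claw": 1}

```text
clock: 2.1
position: [0.5108, 0.3691, 0.2407]
ee_rot: [-0.001, 0.976, 0.216, 0.0]
contact_force: [0.8, -0.1, 0.2]
width: 0.0857
gripper_force: 0.0
```

drive_tool:
  deltas:
    - {"linear": [0,0,-30],"twist": 0,"claw": 1}
    - {"linear": [0,0,-60],"twist": 0,"claw": 1}
    - {"linear": [0,0,-90],"twist": 0,"claw": 1}
    - {"linear": [0,0,-120],"twist": 0,"claw": 1}
    - {"linear": [0,0,-145],"twist": 0,"claw": 1}
    - {"linear": [0,0,-165],"twist": 0,"claw": 1}
    - {"linear": [0,0,-175],"twist": 0,"claw": 1}
    - {"linear": [0,0,-185],"twist": 0,"claw": 1}
    - {"linear": [0,0,-192],"twist": 0,"claw": 1}
    - {"linear": [0,0,-192],"twist": 0,"claw": 1}
    - {"linear": [0,0,-192],"twist": 0,"claw": 1}

```text
clock: 3.02
position: [0.5101, 0.3636, 0.0509]
ee_rot: [-0.0, 0.977, 0.214, 0.0]
contact_force: [1.3, -0.5, -0.1]
width: 0.0855
gripper_force: 0.0
```

```bash
python3 - <<'E'
from rig import eyes,sensors
import cv2,numpy as np
s=sensors.get_state();print(s['position'],s['qpos'])
a=cv2.resize(eyes.get_image('side')[340:480,170:350],None,fx=2.2,fy=2.2);b=cv2.resize(eyes.get_image('top')[190:330,90:270],None,fx=2.2,fy=2.2)
cv2.imwrite('pics/a1.png',np.hstack([a,b])[:,:,::-1])
E
```

```text
[0.51006686 0.36362391 0.05090743] [ 5.08385523e-01  5.05458964e-01  1.65179509e+00 -1.59975352e-04
  9.83368976e-01  1.64855984e+00]
```

View pics/a1.png

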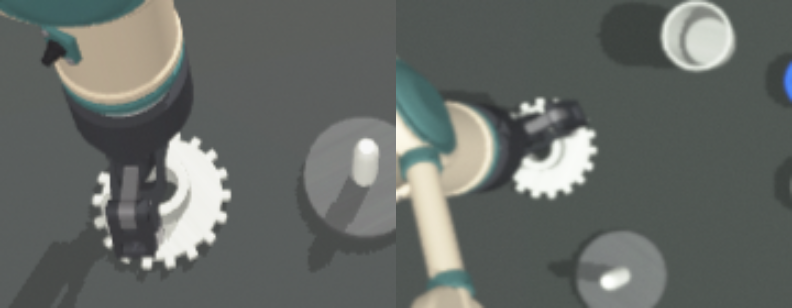

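The hand straddles the boss as intended, so I'll go down and grip.

drive_tool:
  deltas:
    - {"linear": [0,0,-12],"twist": 0,"claw": 1}
    - {"linear": [0,0,-22],"twist": 0,"claw": 1}
    - {"linear": [0,0,-29],"twist": 0,"claw": 1}
    - {"linear": [0,0,-29],"twist": 0,"claw": 0}
    - {"linear": [0,0,-29],"twist": 0,"claw": 0}
    - {"linear": [0,0,-29],"twist": 0,"claw": 0}
    - {"linear": [0,0,-29],"twist": 0,"claw": 0}
    - {"linear": [0,0,-29],"twist": 0,"claw": 0}
    - {"linear": [0,0,-29],"twist": 0,"claw": 0}
    - {"linear": [0,0,-29],"twist": 0,"claw": 0}
    - {"linear": [0,0,-29],"twist": 0,"claw": 0}
    - {"linear": [0,0,-29],"twist": 0,"claw": 0}
  squeeze: 70

```text
clock: 4.12
position: [0.5101, 0.3634, 0.0224]
ee_rot: [0.0, 0.977, 0.214, 0.001]
contact_force: [-0.6, -1.7, 5.3]
width: 0.0413
gripper_force: 70.7
```

drive_tool:
  deltas:
    - {"linear": [0,0,3],"twist": 0,"claw": 0}
    - {"linear": [0,0,8],"twist": 0,"claw": 0}
    - {"linear": [0,0,16],"twist": 0,"claw": 0}
    - {"linear": [0,0,28],"twist": 0,"claw": 0}
    - {"linear": [0,0,44],"twist": 0,"claw": 0}
    - {"linear": [0,0,62],"twist": 0,"claw": 0}
    - {"linear": [0,0,80],"twist": 0,"claw": 0}
    - {"linear": [0,0,96],"twist": 0,"claw": 0}
    - {"linear": [0,0,108],"twist": 0,"claw": 0}
    - {"linear": [0,0,115],"twist": 0,"claw": 0}
    - {"linear": [0,0,118],"twist": 0,"claw": 0}
    - {"linear": [0,0,118],"twist": 0,"claw": 0}

```text
clock: 5.12
position: [0.5095, 0.3636, 0.1396]
ee_rot: [-0.0, 0.977, 0.214, 0.0]
contact_force: [-0.4, -0.2, -6.5]
width: 0.0415
gripper_force: 71.9
```

```bash
python3 - <<'E'
from rig import eyes,sensors
import cv2,numpy as np
s=sensors.get_state();print(s['position'],s['contact_force'],s['moment'],s['width'])
a=cv2.resize(eyes.get_image('side')[300:480,120:350],None,fx=2,fy=2);b=cv2.resize(eyes.get_image('top')[170:350,90:260],None,fx=2,fy=2)
cv2.imwrite('pics/a2.png',np.hstack([a,b])[:,:,::-1])
E
```

```text
[0.50953047 0.36355886 0.13958793] [-0.43727179 -0.17535905 -6.48127999] [ 0.06555967 -0.02510998  0.00660727] 0.04153760041521686
```

View pics/a2.png

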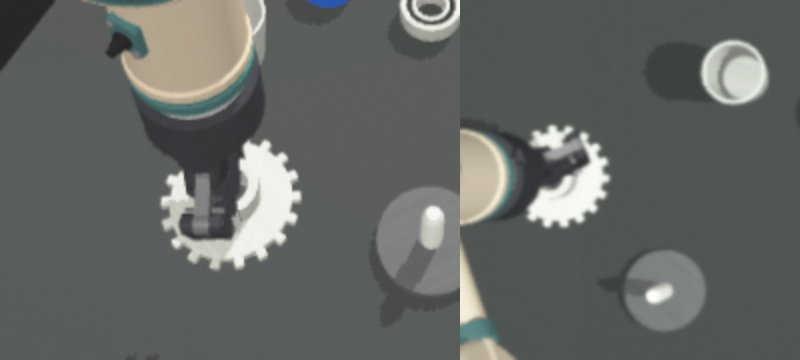

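drive_tool:
  deltas:
    - {"linear": [0,-10,0],"twist": 0,"claw": 0}
    - {"linear": [1,-30,0],"twist": 0,"claw": 0}
    - {"linear": [2,-60,0],"twist": 0,"claw": 0}
    - {"linear": [4,-95,0],"twist": 0,"claw": 0}
    - {"linear": [6,-130,0],"twist": 0,"claw": 0}
    - {"linear": [8,-165,0],"twist": 0,"claw": 0}
    - {"linear": [10,-200,0],"twist": 0,"claw": 0}
    - {"linear": [12,-235,0],"twist": 0,"claw": 0}
    - {"linear": [14,-270,0],"twist": 0,"claw": 0}
    - {"linear": [16,-305,0],"twist": 0,"claw": 0}
    - {"linear": [18,-340,0],"twist": 0,"claw": 0}
    - {"linear": [20,-375,0],"twist": 0,"claw": 0}

```text
clock: 6.22
position: [0.5284, -0.0137, 0.1387]
ee_rot: [-0.0, 0.977, 0.214, -0.001]
contact_force: [0.5, -0.2, -6.6]
width: 0.0414
gripper_force: 72.1
```

drive_tool:
  deltas:
    - {"linear": [2,-35,0],"twist": 0,"claw": 0}
    - {"linear": [4,-70,0],"twist": 0,"claw": 0}
    - {"linear": [6,-105,0],"twist": 0,"claw": 0}
    - {"linear": [8,-140,0],"twist": 0,"claw": 0}
    - {"linear": [10,-175,0],"twist": 0,"claw": 0}
    - {"linear": [11,-210,0],"twist": 0,"claw": 0}
    - {"linear": [12,-245,0],"twist": 0,"claw": 0}
    - {"linear": [13,-280,0],"twist": 0,"claw": 0}
    - {"linear": [14,-315,0],"twist": 0,"claw": 0}
    - {"linear": [14.5,-340,0],"twist": 0,"claw": 0}
    - {"linear": [14.5,-355,0],"twist": 0,"claw": 0}
    - {"linear": [14.5,-363.5,0],"twist": 0,"claw": 0}

```text
clock: 7.22
position: [0.5429, -0.3772, 0.1382]
ee_rot: [-0.0, 0.977, 0.213, -0.001]
contact_force: [0.6, -1.0, -6.0]
width: 0.0414
gripper_force: 72.2
```

drive_tool:
  deltas:
    - {"linear": [0,0,0],"twist": 0,"claw": 0}
    - {"linear": [0,0,-5],"twist": 0,"claw": 0}
    - {"linear": [0,0,-15],"twist": 0,"claw": 0}
    - {"linear": [0,0,-25],"twist": 0,"claw": 0}
    - {"linear": [0,0,-33],"twist": 0,"claw": 0}
    - {"linear": [0,0,-38],"twist": 0,"claw": 0}
    - {"linear": [0,0,-38],"twist": 0,"claw": 0}

```text
clock: 7.8
position: [0.5432, -0.3734, 0.0992]
ee_rot: [-0.002, 0.977, 0.214, -0.001]
contact_force: [-0.2, 0.9, -6.4]
width: 0.0416
gripper_force: 72.2
```

```bash
python3 - <<'E'
from rig import eyes,sensors
import cv2,numpy as np
s=sensors.get_state();print(s['position'],s['contact_force'],s['width'])
a=cv2.resize(eyes.get_image('side')[80:210,290:470],None,fx=2.2,fy=2.2);b=cv2.resize(eyes.get_image('top')[160:290,420:600],None,fx=2.2,fy=2.2)
cv2.imwrite('pics/a3.png',np.hstack([a,b])[:,:,::-1])
E
```

```text
[ 0.54324886 -0.37337802  0.09915095] [-0.20447265  0.93105161 -6.43767583] 0.04155020373693177
```

View pics/a3.png

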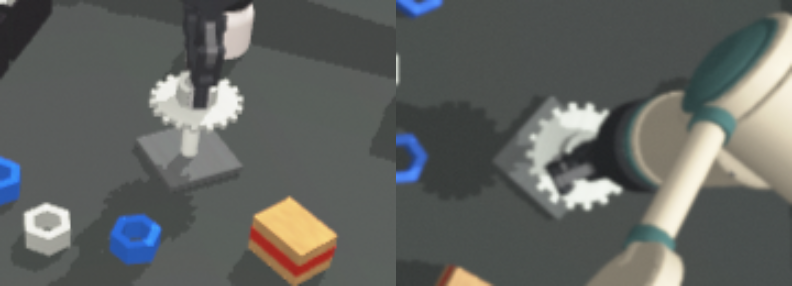

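```bash
python3 - <<'E'
from h import *
import cv2
s=None
c=np.array([.5432,-.3734]);a=np.linspace(0,6.283,200)
for n,(u0,v0) in dict(side=(290,80),top=(420,160)).items():
    m=eyes.camera_model(n)
    for z in(.077,.085):
        P=np.c_[c[0]+.05*np.cos(a),c[1]+.05*np.sin(a),0*a+z]
        q=(m['intrinsics']@(m['R']@P.T+np.array(m['t'])[:,None]));q=((q[:2]/q[2]).T-[u0,v0])*2.2
        print(n,z,q.min(0).round(),q.max(0).round())
    for p in [(.544,-.375,.074)]:
        q=m['intrinsics']@(m['R']@np.array(p)+m['t']);print((q[:2]/q[2]-[u0,v0])*2.2)
E
```

```text
side 0.077 [147.  74.] [240. 132.]
side 0.085 [147.  68.] [241. 126.]
[192.8806603 103.1642616]
top 0.077 [127. 102.] [233. 208.]
top 0.085 [130. 101.] [237. 208.]
[180.96757376 154.23608487]
```

drive_tool:
  deltas:
    - {"linear": [2,-2,0],"twist": 0,"claw": 0}
    - {"linear": [2,-2,-4],"twist": 0,"claw": 0}
    - {"linear": [2,-2,-10],"twist": 0,"claw": 0}
    - {"linear": [2,-2,-17],"twist": 0,"claw": 0}
    - {"linear": [2,-2,-24],"twist": 0,"claw": 0}
    - {"linear": [2,-2,-31],"twist": 0,"claw": 0}
    - {"linear": [2,-2,-38],"twist": 0,"claw": 0}
    - {"linear": [2,-2,-45],"twist": 0,"claw": 0}
    - {"linear": [2,-2,-52],"twist": 0,"claw": 0}
    - {"linear": [2,-2,-58],"twist": 0,"claw": 0}
    - {"linear": [2,-2,-62],"twist": 0,"claw": 0}
    - {"linear": [2,-2,-62],"twist": 0,"claw": 0}

```text
clock: 8.9
position: [0.5455, -0.3765, 0.038]
ee_rot: [-0.001, 0.977, 0.214, -0.001]
contact_force: [-0.2, 0.5, -6.5]
width: 0.0418
gripper_force: 72.2
```

drive_tool:
  deltas:
    - {"linear": [0,0,-1],"twist": 0,"claw": 0}
    - {"linear": [0,0,-2],"twist": 0,"claw": 0}
    - {"linear": [0,0,-3],"twist": 0,"claw": 0}
    - {"linear": [0,0,-4],"twist": 0,"claw": 0}
    - {"linear": [0,0,-4],"twist": 0,"claw": 0}

```text
clock: 9.32
position: [0.5461, -0.377, 0.0354]
ee_rot: [0.0, 0.977, 0.214, 0.0]
contact_force: [0.8, 1.3, -6.8]
width: 0.0413
gripper_force: 72.2
```

drive_tool:
  deltas:
    - {"linear": [0,0,-1],"twist": 0,"claw": 0}
    - {"linear": [0,0,-2],"twist": 0,"claw": 0}
    - {"linear": [0,0,-2],"twist": 0,"claw": 0}

```text
clock: 9.57
position: [0.546, -0.3769, 0.0332]
ee_rot: [-0.0, 0.977, 0.214, -0.0]
contact_force: [0.8, -0.5, -6.3]
width: 0.0416
gripper_force: 72.2
```

drive_tool:
  deltas:
    - {"linear": [0,0,-1],"twist": 0,"claw": 0}
    - {"linear": [0,0,-1],"twist": 0,"claw": 0}

```text
clock: 9.73
position: [0.5462, -0.377, 0.0326]
ee_rot: [0.0, 0.977, 0.214, 0.0]
contact_force: [-0.1, 0.6, -5.7]
width: 0.0415
gripper_force: 72.4
```

drive_tool:
  deltas:
    - {"linear": [0,0,-0.5],"twist": 0,"claw": 0}
    - {"linear": [0,0,-1],"twist": 0,"claw": 0}
    - {"linear": [0,0,-1],"twist": 0,"claw": 0}

```text
clock: 9.98
position: [0.5461, -0.377, 0.0324]
ee_rot: [0.0, 0.977, 0.214, 0.0]
contact_force: [-2.5, 2.5, 3.5]
width: 0.0413
gripper_force: 73.1
```

Contact felt, so the sprocket is seated. Releasing it now.

drive_tool:
  deltas:
    - {"linear": [0,0,0],"twist": 0,"claw": 0.7}
    - {"linear": [0,0,0],"twist": 0,"claw": 1}
    - {"linear": [0,0,0],"twist": 0,"claw": 1}
    - {"linear": [0,0,0],"twist": 0,"claw": 1}
    - {"linear": [0,0,0],"twist": 0,"claw": 1}
    - {"linear": [0,0,0],"twist": 0,"claw": 1}
    - {"linear": [0,0,15],"twist": 0,"claw": 1}
    - {"linear": [0,0,40],"twist": 0,"claw": 1}
    - {"linear": [0,0,70],"twist": 0,"claw": 1}
    - {"linear": [0,0,100],"twist": 0,"claw": 1}
    - {"linear": [0,0,120],"twist": 0,"claw": 1}
    - {"linear": [0,0,128],"twist": 0,"claw": 1}

```text
clock: 10.98
position: [0.5477, -0.3783, 0.1634]
ee_rot: [0.003, 0.977, 0.214, 0.002]
contact_force: [1.2, 0.3, -0.3]
width: 0.0857
gripper_force: 0.0
```

drive_tool:
  deltas:
    - {"linear": [108.5,390.5,0],"twist": 0,"claw": 1}
    - {"linear": [108.5,390.5,0],"twist": 0,"claw": 1}
    - {"linear": [108.5,390.5,0],"twist": 0,"claw": 1}
    - {"linear": [108.5,390.5,0],"twist": 0,"claw": 1}
    - {"linear": [108.5,390.5,0],"twist": 0,"claw": 1}
    - {"linear": [108.5,390.5,0],"twist": 0,"claw": 1}
    - {"linear": [108.5,390.5,0],"twist": 0,"claw": 1}
    - {"linear": [108.5,390.5,0],"twist": 0,"claw": 1}
    - {"linear": [108.5,390.5,0],"twist": 0,"claw": 1}
    - {"linear": [108.5,390.5,0],"twist": 0,"claw": 1}
    - {"linear": [108.5,390.5,0],"twist": 0,"claw": 1}
    - {"linear": [108.5,390.5,0],"twist": 0,"claw": 1}

```text
clock: 11.98
position: [0.6543, 0.0153, 0.158]
ee_rot: [-0.0, 0.977, 0.215, -0.001]
contact_force: [0.2, -1.5, -0.1]
width: 0.0856
gripper_force: 0.0
```

drive_tool:
  deltas:
    - {"linear": [0,0,-20],"twist": 0,"claw": 1}
    - {"linear": [0,0,-50],"twist": 0,"claw": 1}
    - {"linear": [0,0,-80],"twist": 0,"claw": 1}
    - {"linear": [0,0,-90],"twist": 0,"claw": 1}
    - {"linear": [0,0,-90],"twist": 0,"claw": 1}
    - {"linear": [0,0,-90],"twist": 0,"claw": 1}

```text
clock: 12.48
position: [0.6545, 0.0124, 0.0692]
ee_rot: [0.0, 0.977, 0.213, -0.0]
contact_force: [0.5, -0.0, 0.2]
width: 0.0855
gripper_force: 0.0
```

```bash
python3 - <<'E'
from rig import eyes,sensors
import cv2,numpy as np
s=sensors.get_state();print(s['position'],s['contact_force'],s['width'])
a=cv2.resize(eyes.get_image('side')[90:310,190:440],None,fx=1.6,fy=1.6);b=cv2.resize(eyes.get_image('top')[100:320,270:510],None,fx=1.6,fy=1.6)
cv2.imwrite('pics/a4.png',np.hstack([a,b])[:,:,::-1])
E
```

```text
[0.65454151 0.01235778 0.06920033] [ 0.49707863 -0.01518802  0.15047777] 0.08553654098875635
```

View pics/a4.png

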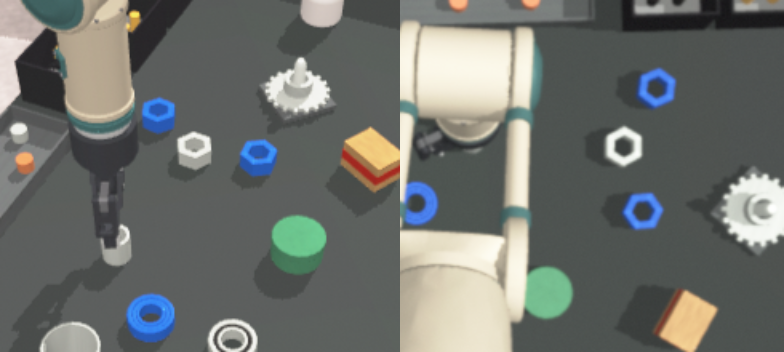

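The sprocket lies flat on the square foot, with the spindle through its boss, and the hand is over the sleeve. I'll grip the sleeve.

drive_tool:
  deltas:
    - {"linear": [0,0,-18],"twist": 0,"claw": 1}
    - {"linear": [0,0,-36],"twist": 0,"claw": 1}
    - {"linear": [0,0,-46],"twist": 0,"claw": 1}
    - {"linear": [0,0,-46],"twist": 0,"claw": 0}
    - {"linear": [0,0,-46],"twist": 0,"claw": 0}
    - {"linear": [0,0,-46],"twist": 0,"claw": 0}
    - {"linear": [0,0,-46],"twist": 0,"claw": 0}
    - {"linear": [0,0,-46],"twist": 0,"claw": 0}
    - {"linear": [0,0,-46],"twist": 0,"claw": 0}
    - {"linear": [0,0,-46],"twist": 0,"claw": 0}
    - {"linear": [0,0,-46],"twist": 0,"claw": 0}
    - {"linear": [0,0,-46],"twist": 0,"claw": 0}
  squeeze: 50

```text
clock: 13.58
position: [0.6558, 0.0134, 0.0251]
ee_rot: [0.001, 0.977, 0.214, 0.002]
contact_force: [-0.5, -0.0, 6.2]
width: 0.0372
gripper_force: 50.1
```

drive_tool:
  deltas:
    - {"linear": [0,0,5],"twist": 0,"claw": 0}
    - {"linear": [0,0,15],"twist": 0,"claw": 0}
    - {"linear": [0,0,30],"twist": 0,"claw": 0}
    - {"linear": [0,0,50],"twist": 0,"claw": 0}
    - {"linear": [0,0,70],"twist": 0,"claw": 0}
    - {"linear": [0,0,85],"twist": 0,"claw": 0}
    - {"linear": [0,0,95],"twist": 0,"claw": 0}
    - {"linear": [0,0,100],"twist": 0,"claw": 0}
    - {"linear": [0,0,100],"twist": 0,"claw": 0}

```text
clock: 14.33
position: [0.6551, 0.0135, 0.1246]
ee_rot: [0.0, 0.977, 0.214, 0.001]
contact_force: [0.8, -1.0, -1.4]
width: 0.0366
gripper_force: 50.2
```

drive_tool:
  deltas:
    - {"linear": [-4,-15,0],"twist": 0,"claw": 0}
    - {"linear": [-12,-43,0],"twist": 0,"claw": 0}
    - {"linear": [-23,-81,0],"twist": 0,"claw": 0}
    - {"linear": [-34,-119,0],"twist": 0,"claw": 0}
    - {"linear": [-45,-157,0],"twist": 0,"claw": 0}
    - {"linear": [-56,-195,0],"twist": 0,"claw": 0}
    - {"linear": [-67,-233,0],"twist": 0,"claw": 0}
    - {"linear": [-78,-271,0],"twist": 0,"claw": 0}
    - {"linear": [-89,-309,0],"twist": 0,"claw": 0}
    - {"linear": [-98,-347,0],"twist": 0,"claw": 0}
    - {"linear": [-106,-374,0],"twist": 0,"claw": 0}
    - {"linear": [-110,-389.5,0],"twist": 0,"claw": 0}

```text
clock: 15.33
position: [0.5419, -0.3799, 0.1217]
ee_rot: [-0.0, 0.977, 0.212, -0.001]
contact_force: [-0.2, 0.6, -1.2]
width: 0.0369
gripper_force: 50.3
```

drive_tool:
  deltas:
    - {"linear": [0,0,0],"twist": 0,"claw": 0}
    - {"linear": [0,0,-5],"twist": 0,"claw": 0}
    - {"linear": [0,0,-12],"twist": 0,"claw": 0}
    - {"linear": [0,0,-17],"twist": 0,"claw": 0}
    - {"linear": [0,0,-17],"twist": 0,"claw": 0}
    - {"linear": [0,0,-17],"twist": 0,"claw": 0}

```text
clock: 15.83
position: [0.5447, -0.3743, 0.1055]
ee_rot: [-0.001, 0.977, 0.215, -0.0]
contact_force: [-0.4, 0.1, -2.0]
width: 0.0369
gripper_force: 50.3
```

```bash
python3 - <<'E'
from rig import eyes,sensors
import cv2,numpy as np
s=sensors.get_state();print(s['position'],s['contact_force'],s['width'])
a=cv2.resize(eyes.get_image('side')[80:180,310:430],None,fx=3.3,fy=3.3);b=cv2.resize(eyes.get_image('top')[180:280,440:560],None,fx=3.3,fy=3.3)
cv2.imwrite('pics/a5.png',np.hstack([a,b])[:,:,::-1])
from h import *
for n,(u0,v0) in dict(side=(310,80),top=(440,180)).items():
    m=eyes.camera_model(n)
    for p in [(*s['position'][:2],s['position'][2]-.025),(.545,-.376,.074),(.545,-.376,.04)]:
        q=m['intrinsics']@(m['R']@np.array(p)+m['t']);print(n,(q[:2]/q[2]-[u0,v0])*3.3)
E
```

```text
[ 0.54471428 -0.3743164   0.10549082] [-0.44540205  0.0837116  -1.96897351] 0.03694162842369687
side [222.92032627 147.64603538]
side [222.45660899 153.60211592]
side [218.0625167 191.3801291]
top [208.03820967 163.75024228]
top [206.9731492 163.7220861]
top [188.15875315 166.28233566]
```

View pics/a5.png

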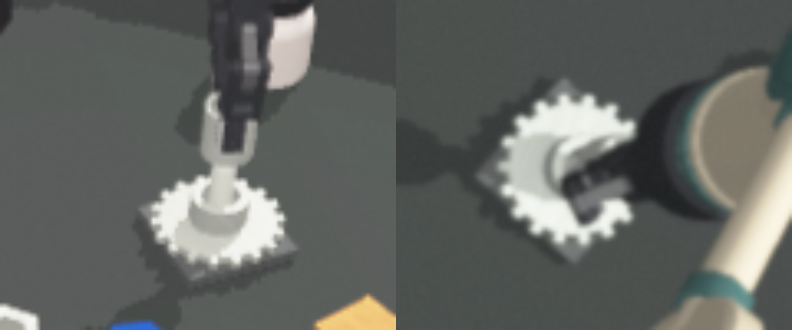

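drive_tool:
  deltas:
    - {"linear": [1.5,-1,0],"twist": 0,"claw": 0}
    - {"linear": [1.5,-1,-4],"twist": 0,"claw": 0}
    - {"linear": [1.5,-1,-9],"twist": 0,"claw": 0}
    - {"linear": [1.5,-1,-15],"twist": 0,"claw": 0}
    - {"linear": [1.5,-1,-21],"twist": 0,"claw": 0}
    - {"linear": [1.5,-1,-27],"twist": 0,"claw": 0}
    - {"linear": [1.5,-1,-32],"twist": 0,"claw": 0}
    - {"linear": [1.5,-1,-35],"twist": 0,"claw": 0}
    - {"linear": [1.5,-1,-37],"twist": 0,"claw": 0}
    - {"linear": [1.5,-1,-37],"twist": 0,"claw": 0}

```text
clock: 16.77
position: [0.5459, -0.3769, 0.0687]
ee_rot: [-0.0, 0.977, 0.214, -0.0]
contact_force: [1.0, 0.1, -1.3]
width: 0.0371
gripper_force: 50.3
```

drive_tool:
  deltas:
    - {"linear": [0,0,-1],"twist": 0,"claw": 0}
    - {"linear": [0,0,-2],"twist": 0,"claw": 0}
    - {"linear": [0,0,-2],"twist": 0,"claw": 0}

```text
clock: 17.02
position: [0.5462, -0.3771, 0.0674]
ee_rot: [0.0, 0.977, 0.214, 0.0]
contact_force: [-0.6, -0.5, -1.6]
width: 0.0369
gripper_force: 50.3
```

drive_tool:
  deltas:
    - {"linear": [0,0,-1],"twist": 0,"claw": 0}
    - {"linear": [0,0,-1.5],"twist": 0,"claw": 0}
    - {"linear": [0,0,-1.5],"twist": 0,"claw": 0}

```text
clock: 17.27
position: [0.5461, -0.377, 0.0658]
ee_rot: [0.0, 0.977, 0.214, -0.0]
contact_force: [-0.8, 0.3, -1.4]
width: 0.0368
gripper_force: 50.3
```

drive_tool:
  deltas:
    - {"linear": [0,0,-1],"twist": 0,"claw": 0}
    - {"linear": [0,0,-1],"twist": 0,"claw": 0}

```text
clock: 17.43
position: [0.5462, -0.3771, 0.0652]
ee_rot: [0.0, 0.977, 0.214, 0.0]
contact_force: [-1.0, 0.1, -1.0]
width: 0.037
gripper_force: 50.4
```

drive_tool:
  deltas:
    - {"linear": [0,0,-1],"twist": 0,"claw": 0}
    - {"linear": [0,0,-1],"twist": 0,"claw": 0}

```text
clock: 17.6
position: [0.5462, -0.3771, 0.0651]
ee_rot: [0.0, 0.977, 0.214, 0.0]
contact_force: [-1.2, 1.7, 4.9]
width: 0.037
gripper_force: 50.9
```

drive_tool:
  deltas:
    - {"linear": [0,0,-0.5],"twist": 0,"claw": 0}
    - {"linear": [0,0,-0.5],"twist": 0,"claw": 0}

```text
clock: 17.77
position: [0.5462, -0.3771, 0.0651]
ee_rot: [0.001, 0.977, 0.214, 0.0]
contact_force: [-2.0, 1.7, 6.7]
width: 0.0368
gripper_force: 51.1
```

Contact again, so the sleeve is seated. I'll release, rise and go to the bearing.

drive_tool:
  deltas:
    - {"linear": [0,0,0],"twist": 0,"claw": 0.7}
    - {"linear": [0,0,0],"twist": 0,"claw": 1}
    - {"linear": [0,0,0],"twist": 0,"claw": 1}
    - {"linear": [0,0,0],"twist": 0,"claw": 1}
    - {"linear": [0,0,0],"twist": 0,"claw": 1}
    - {"linear": [0,0,0],"twist": 0,"claw": 1}
    - {"linear": [0,0,15],"twist": 0,"claw": 1}
    - {"linear": [0,0,35],"twist": 0,"claw": 1}
    - {"linear": [0,0,60],"twist": 0,"claw": 1}
    - {"linear": [0,0,85],"twist": 0,"claw": 1}
    - {"linear": [0,0,96],"twist": 0,"claw": 1}
    - {"linear": [0,0,96],"twist": 0,"claw": 1}

```text
clock: 18.77
position: [0.5476, -0.3783, 0.1626]
ee_rot: [0.003, 0.977, 0.214, 0.002]
contact_force: [0.3, 0.4, -0.6]
width: 0.0853
gripper_force: 0.0
```

drive_tool:
  deltas:
    - {"linear": [-83,464.5,0],"twist": 0,"claw": 1}
    - {"linear": [-83,464.5,0],"twist": 0,"claw": 1}
    - {"linear": [-83,464.5,0],"twist": 0,"claw": 1}
    - {"linear": [-83,464.5,0],"twist": 0,"claw": 1}
    - {"linear": [-83,464.5,0],"twist": 0,"claw": 1}
    - {"linear": [-83,464.5,0],"twist": 0,"claw": 1}
    - {"linear": [-83,464.5,0],"twist": 0,"claw": 1}
    - {"linear": [-83,464.5,0],"twist": 0,"claw": 1}
    - {"linear": [-83,464.5,0],"twist": 0,"claw": 1}
    - {"linear": [-83,464.5,0],"twist": 0,"claw": 1}
    - {"linear": [-83,464.5,0],"twist": 0,"claw": 1}
    - {"linear": [-83,464.5,0],"twist": 0,"claw": 1}

```text
clock: 19.77
position: [0.46, 0.092, 0.1577]
ee_rot: [-0.002, 0.977, 0.215, -0.002]
contact_force: [1.0, -0.8, -0.2]
width: 0.0853
gripper_force: 0.0
```

drive_tool:
  deltas:
    - {"linear": [0,0,0],"twist": 0,"claw": 1}
    - {"linear": [0,0,-30],"twist": 0,"claw": 1}
    - {"linear": [0,0,-60],"twist": 0,"claw": 1}
    - {"linear": [0,0,-90],"twist": 0,"claw": 1}
    - {"linear": [0,0,-110],"twist": 0,"claw": 1}
    - {"linear": [0,0,-110],"twist": 0,"claw": 1}
    - {"linear": [0,0,-110],"twist": 0,"claw": 1}

```text
clock: 20.35
position: [0.462, 0.0866, 0.0479]
ee_rot: [-0.0, 0.977, 0.213, -0.002]
contact_force: [0.4, -0.3, 0.3]
width: 0.0856
gripper_force: 0.0
```

```bash
python3 - <<'E'
from rig import eyes,sensors
import cv2,numpy as np
s=sensors.get_state();print(s['position'],s['contact_force'],s['width'])
I=eyes.get_image('side');J=eyes.get_image('top')
f=lambda I,u,v:cv2.resize(I[v-50:v+50,u-50:u+50],(264,264))
cv2.imwrite('pics/a6.png',np.hstack([f(I,335,305),f(I,375,145),f(J,491,231)])[:,:,::-1])
E
```

```text
[0.46200383 0.0865752  0.04794396] [ 0.4366949  -0.32014183  0.26936631] 0.08558610925662942
```

View pics/a6.png

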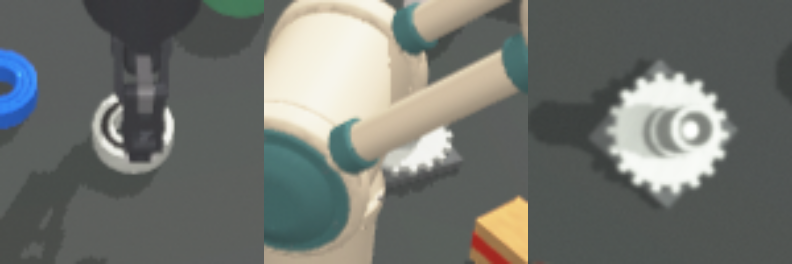

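drive_tool:
  deltas:
    - {"linear": [0.5,0.5,-15],"twist": 0,"claw": 1}
    - {"linear": [0.5,0.5,-28],"twist": 0,"claw": 1}
    - {"linear": [0.5,0.5,-35],"twist": 0,"claw": 1}
    - {"linear": [0.5,0.5,-35],"twist": 0,"claw": 1}
    - {"linear": [0.5,0.5,-35],"twist": 0,"claw": 0}
    - {"linear": [0.5,0.5,-35],"twist": 0,"claw": 0}
    - {"linear": [0.5,0.5,-35],"twist": 0,"claw": 0}
    - {"linear": [0.5,0.5,-35],"twist": 0,"claw": 0}
    - {"linear": [0.5,0.5,-35],"twist": 0,"claw": 0}
    - {"linear": [0.5,0.5,-35],"twist": 0,"claw": 0}
    - {"linear": [0.5,0.5,-35],"twist": 0,"claw": 0}
    - {"linear": [0.5,0.5,-35],"twist": 0,"claw": 0}
  squeeze: 60

```text
clock: 21.45
position: [0.4648, 0.0878, 0.0161]
ee_rot: [0.0, 0.977, 0.214, 0.001]
contact_force: [-1.8, -1.7, 9.4]
width: 0.0554
gripper_force: 61.8
```

drive_tool:
  deltas:
    - {"linear": [0,0,4],"twist": 0,"claw": 0}
    - {"linear": [0,0,12],"twist": 0,"claw": 0}
    - {"linear": [0,0,25],"twist": 0,"claw": 0}
    - {"linear": [0,0,45],"twist": 0,"claw": 0}
    - {"linear": [0,0,65],"twist": 0,"claw": 0}
    - {"linear": [0,0,80],"twist": 0,"claw": 0}
    - {"linear": [0,0,88],"twist": 0,"claw": 0}
    - {"linear": [0,0,90],"twist": 0,"claw": 0}
    - {"linear": [0,0,90],"twist": 0,"claw": 0}

```text
clock: 22.2
position: [0.4636, 0.088, 0.1047]
ee_rot: [0.0, 0.977, 0.214, 0.0]
contact_force: [-0.2, -0.3, -2.7]
width: 0.0548
gripper_force: 64.4
```

drive_tool:
  deltas:
    - {"linear": [-5,12,0],"twist": 0,"claw": 0}
    - {"linear": [-15,36,0],"twist": 0,"claw": 0}
    - {"linear": [-27,66,0],"twist": 0,"claw": 0}
    - {"linear": [-40,97,0],"twist": 0,"claw": 0}
    - {"linear": [-53,128,0],"twist": 0,"claw": 0}
    - {"linear": [-65,158,0],"twist": 0,"claw": 0}
    - {"linear": [-75,182,0],"twist": 0,"claw": 0}
    - {"linear": [-81,196,0],"twist": 0,"claw": 0}
    - {"linear": [-83,202,0],"twist": 0,"claw": 0}
    - {"linear": [-83,202,-10],"twist": 0,"claw": 0}
    - {"linear": [-83,202,-22],"twist": 0,"claw": 0}
    - {"linear": [-83,202,-22],"twist": 0,"claw": 0}

```text
clock: 23.2
position: [0.3788, 0.2885, 0.0798]
ee_rot: [0.001, 0.977, 0.214, -0.003]
contact_force: [0.3, -0.4, -3.3]
width: 0.0553
gripper_force: 64.5
```

```bash
python3 - <<'E'
from rig import eyes,sensors
import cv2,numpy as np
s=sensors.get_state();print(s['position'],s['contact_force'],s['width'])
a=cv2.resize(eyes.get_image('side')[350:470,270:390],None,fx=3.3,fy=3.3);b=cv2.resize(eyes.get_image('top')[250:370,130:250],None,fx=3.3,fy=3.3)
cv2.imwrite('pics/a7.png',np.hstack([a,b])[:,:,::-1])
from h import *
a=np.linspace(0,6.283,100)
for n,(u0,v0) in dict(side=(270,350),top=(130,250)).items():
    m=eyes.camera_model(n)
    for z in(.067,.087):
        P=np.c_[s['position'][0]+.029*np.cos(a),s['position'][1]+.029*np.sin(a),0*a+z]
        q=(m['intrinsics']@(m['R']@P.T+np.array(m['t'])[:,None]));q=((q[:2]/q[2]).T-[u0,v0])*3.3
        print(n,z,q.min(0).round(),q.max(0).round())
    for p in [(.3803,.290,.06),(.3803,.290,.03)]:
        q=m['intrinsics']@(m['R']@np.array(p)+m['t']);print(n,(q[:2]/q[2]-[u0,v0])*3.3)
E
```

```text
[0.37878189 0.28850777 0.07982549] [ 0.32271782 -0.38670058 -3.27541543] 0.05528418559165483
side 0.067 [160. 117.] [284. 237.]
side 0.087 [160.  98.] [287. 220.]
side [217.15993255 183.63426344]
side [215.02593213 209.08142291]
top 0.067 [138. 182.] [230. 274.]
top 0.087 [129. 185.] [223. 279.]
top [184.92022492 224.153887  ]
top [197.30138332 218.33955781]
```

View pics/a7.png

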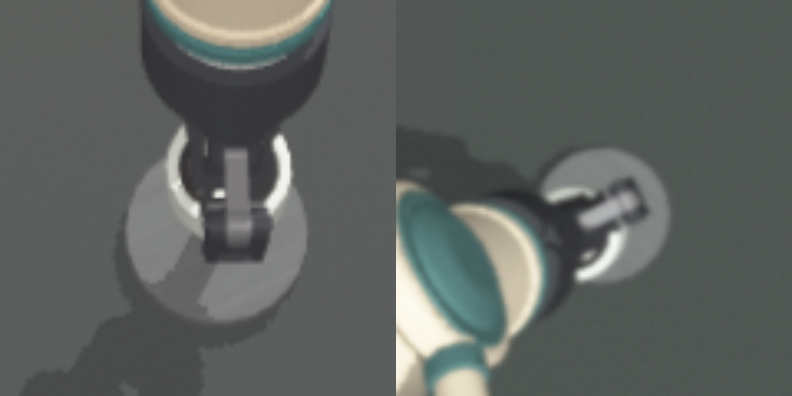

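drive_tool:
  deltas:
    - {"linear": [1.5,0.5,0],"twist": 0,"claw": 0}
    - {"linear": [1.5,0.5,-3],"twist": 0,"claw": 0}
    - {"linear": [1.5,0.5,-8],"twist": 0,"claw": 0}
    - {"linear": [1.5,0.5,-14],"twist": 0,"claw": 0}
    - {"linear": [1.5,0.5,-20],"twist": 0,"claw": 0}
    - {"linear": [1.5,0.5,-26],"twist": 0,"claw": 0}
    - {"linear": [1.5,0.5,-32],"twist": 0,"claw": 0}
    - {"linear": [1.5,0.5,-38],"twist": 0,"claw": 0}
    - {"linear": [1.5,0.5,-44],"twist": 0,"claw": 0}
    - {"linear": [1.5,0.5,-49],"twist": 0,"claw": 0}
    - {"linear": [1.5,0.5,-51],"twist": 0,"claw": 0}
    - {"linear": [1.5,0.5,-51],"twist": 0,"claw": 0}

```text
clock: 24.3
position: [0.3818, 0.2903, 0.0307]
ee_rot: [0.0, 0.977, 0.214, -0.001]
contact_force: [0.6, 0.2, -2.4]
width: 0.0549
gripper_force: 64.6
```

drive_tool:
  deltas:
    - {"linear": [0,0,-1],"twist": 0,"claw": 0}
    - {"linear": [0,0,-2],"twist": 0,"claw": 0}
    - {"linear": [0,0,-2],"twist": 0,"claw": 0}

```text
clock: 24.55
position: [0.3823, 0.2906, 0.0294]
ee_rot: [-0.0, 0.977, 0.214, 0.0]
contact_force: [0.2, -0.3, -3.3]
width: 0.0553
gripper_force: 64.6
```

drive_tool:
  deltas:
    - {"linear": [0,0,-1],"twist": 0,"claw": 0}
    - {"linear": [0,0,-2],"twist": 0,"claw": 0}
    - {"linear": [0,0,-2],"twist": 0,"claw": 0}

```text
clock: 24.8
position: [0.3821, 0.2905, 0.0273]
ee_rot: [0.0, 0.977, 0.214, -0.0]
contact_force: [0.5, -0.4, -2.4]
width: 0.0551
gripper_force: 64.6
```

drive_tool:
  deltas:
    - {"linear": [0,0,-1],"twist": 0,"claw": 0}
    - {"linear": [0,0,-1],"twist": 0,"claw": 0}

```text
clock: 24.97
position: [0.3821, 0.2905, 0.0263]
ee_rot: [0.0, 0.977, 0.214, 0.0]
contact_force: [0.7, 0.1, -3.1]
width: 0.0551
gripper_force: 64.6
```

drive_tool:
  deltas:
    - {"linear": [0,0,-0.5],"twist": 0,"claw": 0}
    - {"linear": [0,0,-0.5],"twist": 0,"claw": 0}

```text
clock: 25.13
position: [0.3821, 0.2905, 0.0262]
ee_rot: [0.0, 0.977, 0.214, 0.0]
contact_force: [-1.0, -0.6, 1.6]
width: 0.0548
gripper_force: 65.0
```

drive_tool:
  deltas:
    - {"linear": [0,0,-0.5],"twist": 0,"claw": 0}
    - {"linear": [0,0,-0.5],"twist": 0,"claw": 1}
    - {"linear": [0,0,-0.5],"twist": 0,"claw": 1}
    - {"linear": [0,0,-0.5],"twist": 0,"claw": 1}
    - {"linear": [0,0,-0.5],"twist": 0,"claw": 1}
    - {"linear": [0,0,-0.5],"twist": 0,"claw": 1}
    - {"linear": [0,0,15],"twist": 0,"claw": 1}
    - {"linear": [0,0,40],"twist": 0,"claw": 1}
    - {"linear": [0,0,70],"twist": 0,"claw": 1}
    - {"linear": [0,0,100],"twist": 0,"claw": 1}
    - {"linear": [0,0,125],"twist": 0,"claw": 1}
    - {"linear": [0,0,125],"twist": 0,"claw": 1}

```text
clock: 26.13
position: [0.3852, 0.2923, 0.1557]
ee_rot: [-0.001, 0.977, 0.214, 0.005]
contact_force: [1.8, 0.8, 0.8]
width: 0.0854
gripper_force: 0.0
```

drive_tool:
  deltas:
    - {"linear": [180,-342,0],"twist": -26,"claw": 1}
    - {"linear": [180,-342,0],"twist": -26,"claw": 1}
    - {"linear": [180,-342,0],"twist": -26,"claw": 1}
    - {"linear": [180,-342,0],"twist": -26,"claw": 1}
    - {"linear": [180,-342,0],"twist": -26,"claw": 1}
    - {"linear": [180,-342,0],"twist": -26,"claw": 1}
    - {"linear": [180,-342,0],"twist": -26,"claw": 1}
    - {"linear": [180,-342,0],"twist": -26,"claw": 1}
    - {"linear": [180,-342,0],"twist": -26,"claw": 1}
    - {"linear": [180,-342,0],"twist": -26,"claw": 1}
    - {"linear": [180,-342,0],"twist": -26,"claw": 1}
    - {"linear": [180,-342,0],"twist": -26,"claw": 1}

```text
clock: 27.13
position: [0.5613, -0.0516, 0.1497]
ee_rot: [-0.001, 1.0, -0.012, -0.001]
contact_force: [0.9, 0.9, 0.1]
width: 0.0854
gripper_force: 0.0
```

drive_tool:
  deltas:
    - {"linear": [75,-142.5,0],"twist": 0,"claw": 1}
    - {"linear": [75,-142.5,0],"twist": 0,"claw": 1}
    - {"linear": [75,-142.5,0],"twist": 0,"claw": 1}
    - {"linear": [75,-142.5,0],"twist": 0,"claw": 1}
    - {"linear": [75,-142.5,-20],"twist": 0,"claw": 1}
    - {"linear": [75,-142.5,-50],"twist": 0,"claw": 1}
    - {"linear": [75,-142.5,-80],"twist": 0,"claw": 1}
    - {"linear": [75,-142.5,-92],"twist": 0,"claw": 1}
    - {"linear": [75,-142.5,-92],"twist": 0,"claw": 1}
    - {"linear": [75,-142.5,-92],"twist": 0,"claw": 1}

```text
clock: 27.97
position: [0.6369, -0.1924, 0.0588]
ee_rot: [-0.0, 1.0, -0.011, -0.001]
contact_force: [-0.1, -0.7, 0.0]
width: 0.0855
gripper_force: 0.0
```

```bash
python3 - <<'E'
from rig import eyes,sensors
import cv2,numpy as np
s=sensors.get_state();print(s['position'],s['ee_rot'],s['contact_force'],s['width'])
I=eyes.get_image('side');J=eyes.get_image('top')
f=lambda I,u,v:cv2.resize(I[v-50:v+50,u-50:u+50],(264,264))
cv2.imwrite('pics/a8.png',np.hstack([f(I,311,184),f(I,335,415),f(J,192,315)])[:,:,::-1])
E
```

```text
[ 0.63686964 -0.19241496  0.05879397] [-3.34612836e-04  9.99942368e-01 -1.07151604e-02 -5.77351309e-04] [-0.1417264  -0.68542355  0.04755126] 0.08546845224404946
```

View pics/a8.png

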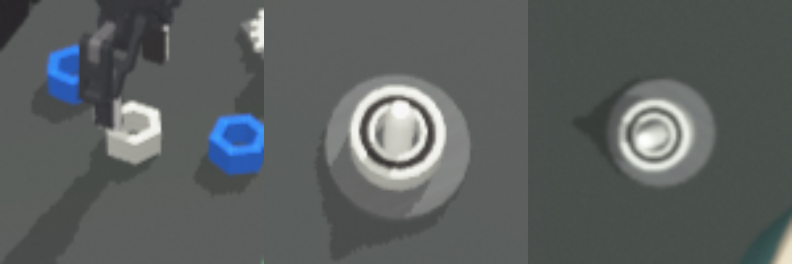

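The bearing lies flat on the round foot, and the fingers straddle the nut's flats. I'll grip the nut.

drive_tool:
  deltas:
    - {"linear": [0,-1,-18],"twist": 0,"claw": 1}
    - {"linear": [0,-1,-34],"twist": 0,"claw": 1}
    - {"linear": [0,-1,-43],"twist": 0,"claw": 1}
    - {"linear": [0,-1,-43],"twist": 0,"claw": 1}
    - {"linear": [0,-1,-43],"twist": 0,"claw": 0}
    - {"linear": [0,-1,-43],"twist": 0,"claw": 0}
    - {"linear": [0,-1,-43],"twist": 0,"claw": 0}
    - {"linear": [0,-1,-43],"twist": 0,"claw": 0}
    - {"linear": [0,-1,-43],"twist": 0,"claw": 0}
    - {"linear": [0,-1,-43],"twist": 0,"claw": 0}
    - {"linear": [0,-1,-43],"twist": 0,"claw": 0}
    - {"linear": [0,-1,-43],"twist": 0,"claw": 0}
  squeeze: 60

```text
clock: 29.07
position: [0.6382, -0.1955, 0.0175]
ee_rot: [0.001, 1.0, -0.012, 0.001]
contact_force: [-0.7, -0.3, 6.3]
width: 0.0444
gripper_force: 63.4
```

drive_tool:
  deltas:
    - {"linear": [0,0,4],"twist": 0,"claw": 0}
    - {"linear": [0,0,12],"twist": 0,"claw": 0}
    - {"linear": [0,0,25],"twist": 0,"claw": 0}
    - {"linear": [0,0,45],"twist": 0,"claw": 0}
    - {"linear": [0,0,65],"twist": 0,"claw": 0}
    - {"linear": [0,0,85],"twist": 0,"claw": 0}
    - {"linear": [0,0,95],"twist": 0,"claw": 0}
    - {"linear": [0,0,100],"twist": 0,"claw": 0}
    - {"linear": [0,0,100],"twist": 0,"claw": 0}

```text
clock: 29.82
position: [0.6374, -0.1951, 0.1168]
ee_rot: [0.0, 1.0, -0.011, 0.001]
contact_force: [-0.2, 0.1, -2.8]
width: 0.0445
gripper_force: 62.5
```

drive_tool:
  deltas:
    - {"linear": [-6,11,0],"twist": 0,"claw": 0}
    - {"linear": [-18,34,0],"twist": 0,"claw": 0}
    - {"linear": [-34,65,0],"twist": 0,"claw": 0}
    - {"linear": [-50,96,0],"twist": 0,"claw": 0}
    - {"linear": [-67,127,0],"twist": 0,"claw": 0}
    - {"linear": [-83,158,0],"twist": 0,"claw": 0}
    - {"linear": [-99,189,0],"twist": 0,"claw": 0}
    - {"linear": [-116,220,0],"twist": 0,"claw": 0}
    - {"linear": [-132,251,0],"twist": 0,"claw": 0}
    - {"linear": [-148,282,0],"twist": 0,"claw": 0}
    - {"linear": [-165,313,0],"twist": 0,"claw": 0}
    - {"linear": [-181,344,0],"twist": 0,"claw": 0}

```text
clock: 30.82
position: [0.4527, 0.1504, 0.1145]
ee_rot: [0.0, 1.0, -0.012, -0.002]
contact_force: [1.1, 0.8, -3.2]
width: 0.0446
gripper_force: 62.4
```

drive_tool:
  deltas:
    - {"linear": [-16,31,0],"twist": 0,"claw": 0}
    - {"linear": [-32,62,0],"twist": 0,"claw": 0}
    - {"linear": [-48,92,0],"twist": 0,"claw": 0}
    - {"linear": [-60,116,0],"twist": 0,"claw": 0}
    - {"linear": [-69,131,0],"twist": 0,"claw": 0}
    - {"linear": [-74,140,0],"twist": 0,"claw": 0}
    - {"linear": [-75,142,0],"twist": 0,"claw": 0}
    - {"linear": [-75,142,-5],"twist": 0,"claw": 0}
    - {"linear": [-75,142,-15],"twist": 0,"claw": 0}
    - {"linear": [-75,142,-30],"twist": 0,"claw": 0}
    - {"linear": [-75,142,-30],"twist": 0,"claw": 0}
    - {"linear": [-75,142,-30],"twist": 0,"claw": 0}

```text
clock: 31.82
position: [0.3808, 0.2895, 0.0849]
ee_rot: [0.001, 1.0, -0.012, -0.001]
contact_force: [-0.4, 0.2, -2.5]
width: 0.0449
gripper_force: 62.4
```

```bash
python3 - <<'E'
from rig import eyes,sensors
import cv2,numpy as np
s=sensors.get_state();print(s['position'],s['contact_force'],s['width'])
a=cv2.resize(eyes.get_image('side')[350:470,270:390],None,fx=3.3,fy=3.3);b=cv2.resize(eyes.get_image('top')[250:370,130:250],None,fx=3.3,fy=3.3)
cv2.imwrite('pics/a9.png',np.hstack([a,b])[:,:,::-1])
from h import *
a=np.radians(58.5-30+np.arange(6)*60+30)
for n,(u0,v0) in dict(side=(270,350),top=(130,250)).items():
    m=eyes.camera_model(n);z=s['position'][2]+.0065
    P=np.c_[s['position'][0]+.02656*np.cos(a),s['position'][1]+.02656*np.sin(a),0*a+z]
    q=(m['intrinsics']@(m['R']@P.T+np.array(m['t'])[:,None]));q=((q[:2]/q[2]).T-[u0,v0])*3.3
    print(n,q.round().tolist())
E
```

```text
[0.38077943 0.28953643 0.08488629] [-0.42726281  0.17934001 -2.49410472] 0.044870548988866124
side [[171.0, 186.0], [226.0, 211.0], [273.0, 178.0], [265.0, 123.0], [213.0, 100.0], [166.0, 131.0]]
top [[135.0, 208.0], [134.0, 252.0], [172.0, 273.0], [209.0, 251.0], [209.0, 208.0], [172.0, 187.0]]
```

View pics/a9.png

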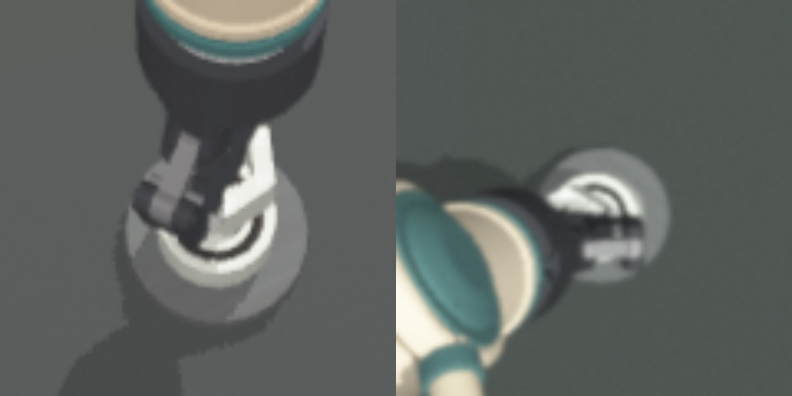

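drive_tool:
  deltas:
    - {"linear": [0,0.5,-3],"twist": 0,"claw": 0}
    - {"linear": [0,0.5,-8],"twist": 0,"claw": 0}
    - {"linear": [0,0.5,-14],"twist": 0,"claw": 0}
    - {"linear": [0,0.5,-20],"twist": 0,"claw": 0}
    - {"linear": [0,0.5,-26],"twist": 0,"claw": 0}
    - {"linear": [0,0.5,-31],"twist": 0,"claw": 0}
    - {"linear": [0,0.5,-34],"twist": 0,"claw": 0}
    - {"linear": [0,0.5,-34],"twist": 0,"claw": 0}

```text
clock: 32.58
position: [0.3805, 0.2912, 0.0509]
ee_rot: [0.001, 1.0, -0.011, -0.001]
contact_force: [-0.1, -0.1, -3.0]
width: 0.0443
gripper_force: 62.4
```

drive_tool:
  deltas:
    - {"linear": [0,0,-1],"twist": 0,"claw": 0}
    - {"linear": [0,0,-2],"twist": 0,"claw": 0}
    - {"linear": [0,0,-2],"twist": 0,"claw": 0}

```text
clock: 32.83
position: [0.3812, 0.2916, 0.0499]
ee_rot: [-0.0, 1.0, -0.011, 0.0]
contact_force: [-0.3, 1.1, -2.6]
width: 0.0447
gripper_force: 62.4
```

drive_tool:
  deltas:
    - {"linear": [0,0,-1],"twist": 0,"claw": 0}
    - {"linear": [0,0,-2],"twist": 0,"claw": 0}
    - {"linear": [0,0,-2],"twist": 0,"claw": 0}

```text
clock: 33.08
position: [0.3811, 0.2915, 0.0478]
ee_rot: [0.0, 1.0, -0.011, -0.0]
contact_force: [-0.3, 0.4, -2.7]
width: 0.0445
gripper_force: 62.4
```

drive_tool:
  deltas:
    - {"linear": [0,0,-0.5],"twist": 0,"claw": 0}
    - {"linear": [0,0,-0.5],"twist": 0,"claw": 0}

```text
clock: 33.25
position: [0.3812, 0.2915, 0.0475]
ee_rot: [-0.0, 1.0, -0.011, 0.0]
contact_force: [-0.2, 1.2, -0.3]
width: 0.0447
gripper_force: 62.6
```

drive_tool:
  deltas:
    - {"linear": [0,0,-0.5],"twist": 0,"claw": 0}
    - {"linear": [0,0,-0.5],"twist": 0,"claw": 0}

```text
clock: 33.42
position: [0.3812, 0.2915, 0.0475]
ee_rot: [-0.0, 1.0, -0.011, 0.0]
contact_force: [-1.9, -1.5, 3.9]
width: 0.0448
gripper_force: 63.3
```

Contact. I'll release, lift and back away to check.

drive_tool:
  deltas:
    - {"linear": [0,0,0],"twist": 0,"claw": 0.7}
    - {"linear": [0,0,0],"twist": 0,"claw": 1}
    - {"linear": [0,0,0],"twist": 0,"claw": 1}
    - {"linear": [0,0,0],"twist": 0,"claw": 1}
    - {"linear": [0,0,0],"twist": 0,"claw": 1}
    - {"linear": [0,0,0],"twist": 0,"claw": 1}
    - {"linear": [0,0,15],"twist": 0,"claw": 1}
    - {"linear": [0,0,40],"twist": 0,"claw": 1}
    - {"linear": [0,0,70],"twist": 0,"claw": 1}
    - {"linear": [0,0,100],"twist": 0,"claw": 1}
    - {"linear": [0,0,130],"twist": 0,"claw": 1}
    - {"linear": [0,0,150],"twist": 0,"claw": 1}

```text
clock: 34.42
position: [0.3819, 0.292, 0.1997]
ee_rot: [-0.001, 1.0, -0.011, 0.002]
contact_force: [1.0, 0.1, -0.2]
width: 0.0855
gripper_force: 0.0
```

drive_tool:
  deltas:
    - {"linear": [0,-300,20],"twist": 0,"claw": 1}
    - {"linear": [0,-300,20],"twist": 0,"claw": 1}
    - {"linear": [0,-300,20],"twist": 0,"claw": 1}
    - {"linear": [0,-300,20],"twist": 0,"claw": 1}
    - {"linear": [0,-300,20],"twist": 0,"claw": 1}
    - {"linear": [0,-300,20],"twist": 0,"claw": 1}
    - {"linear": [0,-300,20],"twist": 0,"claw": 1}
    - {"linear": [0,-300,20],"twist": 0,"claw": 1}
    - {"linear": [0,-300,20],"twist": 0,"claw": 1}
    - {"linear": [0,-300,20],"twist": 0,"claw": 1}
    - {"linear": [0,-300,20],"twist": 0,"claw": 1}
    - {"linear": [0,-300,20],"twist": 0,"claw": 1}

```text
clock: 35.42
position: [0.3809, -0.007, 0.2166]
ee_rot: [-0.0, 1.0, -0.01, -0.0]
contact_force: [0.3, -0.3, 0.3]
width: 0.0852
gripper_force: 0.0
```

```bash
python3 - <<'E'
from rig import eyes,sensors
import cv2,numpy as np
s=sensors.get_state();print(s['position'],s['contact_force'],abs(s['qd']).max())
I=eyes.get_image('side');J=eyes.get_image('top')
f=lambda I,u,v:cv2.resize(I[v-45:v+45,u-45:u+45],(297,297))
cv2.imwrite('pics/a10.png',np.vstack([np.hstack([f(I,335,415),f(J,192,315)]),np.hstack([f(I,375,145),f(J,491,231)])])[:,:,::-1])
E
```

```text
[ 0.380902   -0.00702703  0.21658997] [ 0.33862974 -0.33058148  0.28241506] 0.007117255854832839
```

View pics/a10.png

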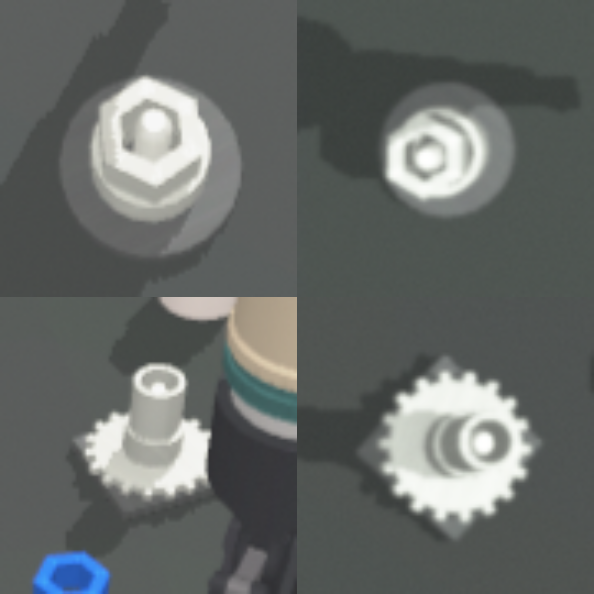

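Both stacks stand upright, flat and centred: nut on bearing (upper row), and sleeve on sprocket (lower row). The arm is clear, so I'm handing in.

```bash
python3 -c "
from rig import manip
print(manip.sign_off())"
```

```text
the job is handed in; nothing more can be done
None
```

The job is handed in at about 36 s on the clock: the sprocket and sleeve are on the square-foot spindle and the bearing and nut on the round-foot spindle, all seated and released, and the arm never went near the cup, carton or tin; the hand-in returned no verdict.

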